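# Lock out the carton sealer: free the trapped key and hang it on the rack

## Task

Take the carton sealer out of service. In the sloping isolator, turn the red key counter-clockwise from the green marks to the second click, at the red marks, where its bit lines up with the slot in the yellow guard plate, and draw it straight out; leave the wheel at that click. Hang the key upright in the free fork of the green rack, its collar flat down on the plate behind the front lip, and let go, without knocking the blue key beside it or moving the carton, marker and stapler.

Things in the scene. Friction and masses are not known exactly. Their poses are not given: they have to be found in the camera images.
- red_key: flat lock-out key with a red plastic bow and a steel shank, 0.12 kg, in the isolator at the start: collar down on the guard plate, origin at guard_slot. Origin: middle of the collar's underside; z along the shank towards the bow, y along the width, x across the thickness. Collar: 34 mm across, z = 0 to 6 mm. Neck below it: round, 9 mm, z = 0 to -18 mm
- red_key_bow (a point): middle of the key's red bow, where to grip it: a plate 12 mm thick (x) with flat parallel faces, 52 mm wide (y), 34 mm tall (z; 17 mm above and below this point). It lies at z = +29 mm in the key's frame and has the key's axes. Fits a grip across x with the tool along the shank
- red_key_bit (a point): middle of the cross bit at the foot of the key: flat steel 8 mm thick (x), 38 mm wide (y), 14 mm tall, at z = -25 mm (-18 to -32) in the key's frame, with the key's axes. At the start it is trapped under the guard plate
- guard_slot (a point): middle of the slot in the top face of the yellow guard plate (104 x 104 x 5 mm, nothing above it). z: the plate's normal, along which the key is drawn, 25 degrees from vertical towards the isolator's front; y: level, along the slot; x: up the slope. Slot 43 mm (y) x 13 mm (x), right through: the bit passes only if the key's y is within 7 degrees of the slot's, either way round
- click_wheel (a joint): angle (rad) of the wheel under the guard, turned by the bit (play about 3 degrees each way): 0 at the start (green marks, key 60 degrees clockwise of the slot seen from above), growing counter-clockwise. A sprung pawl holds and centres it at 0, 0.524 (white), 1.047 (red marks, key in line with the slot), 1.571 (white), 2.094 (black). 0.1 to 0.2 N m per click; stops at -0.12 and 2.22
- isolator: isolator: grey wedge-shaped housing on a dark base plate 150 x 150 mm, fixed to the bench, left or right of the rack; origin on the bench about under its middle, x pointing away from its front. guard_slot lies at (-20, 0, 165) mm in its frame
- free_fork (a point): seat of the free fork, on the top face of the rack's 4 mm plate, 115 mm above the bench; z up, x to the rack's back, y to its left. The fork is a notch 14 mm wide (y), closed 7 mm behind this point. When hung, the key's collar lies on the plate on both sides, its neck in the notch, its origin here give or take 4 mm, at any yaw. Nothing stands above the plate
- fork_mouth (a point): middle of the open front end of the same notch, 26 mm in front of the seat, at the height of the plate's top face, with the same axes. A lip 4 mm thick along the front edge stands 4 mm above the plate on both sides of the mouth; the collar must pass over it. Below the plate the rack is open back to its rear wall, 52 mm behind the seat
- key_rack: green rack of bent sheet, 96 x 190 mm and 115 mm tall, fixed to the bench; origin on the bench under its middle, x pointing away from its front. Two forks 100 mm apart: the free one at y = +50 mm, the one with the blue key at y = -50 mm
- blue_key: spare key with a blue bow, same shape and axes as the red one, loose, hanging in the other fork; to be left alone
- small_carton: bystander: small closed brown carton, 61 x 60 x 50 mm, origin under its middle
- marker: bystander: black and white marker pen lying, 133 mm long (its y), 16 mm thick, origin under its middle
- stapler: bystander: green and grey hand stapler, 34 x 160 (its y) x 60 mm, origin under its middle
Things that resemble listed ones, but are neither listed nor needed, are in the scene too. Leave any turquoise look-alike of the red_key alone. There is more than one size of the key_rack; the job needs the larger.

How it is judged:
On the way, in this order (a step that is already met when the one before it is completed fails the run):
1. the red key, still down in the isolator, is turned to the click at the red marks (wheel at 1.047 rad, within 0.11) (value of joint click_wheel between 0.93 and 1.16 rad and z of red_key in the frame of guard_slot below 0.008 m), for 0.2 s.
2. the red key is drawn out until its bit is clear above the guard plate (z of red_key in the frame of guard_slot above 0.04 m), for 0.1 s.
At the end, for the whole second after the job is handed in: the click wheel stands at the red-mark click (1.047 rad, within 0.11); the red key hangs at rest and upright (within 0.1 rad) in the free fork, its origin within 3 mm of the fork's seat in height, 5 mm sideways and -8 to +7 mm front to back; the blue key is still in its own fork (value of joint click_wheel between 0.93 and 1.16 rad and x of red_key in the frame of free_fork between -0.008 and 0.007 m and y of red_key in the frame of free_fork between -0.005 and 0.005 m and z of red_key in the frame of free_fork between -0.003 and 0.003 m and angle between red_key's own z axis and vertical below 0.1 rad and linear speed of red_key below 0.02 m/s and distance between blue_key and free_fork above 0.08 m); the robot touches nothing.
It fails at once if the blue key is shifted by more than 12 mm (distance of blue_key from where it was at the start of the episode above 0.012 m).
It fails at once if the carton, the marker or the stapler is moved by more than 20 mm (distance of any of small_carton, marker, stapler from where it was at the start of the episode above 0.02 m).
It also fails if it takes over 53 s, if anything falls off the work surface, if the arm or the gripper's body presses on something with over 40 N, if the wrist force passes 120 N, or if a joint passes its speed limit or range.

## Robot

A 7-joint arm with a two-finger parallel gripper is mounted at the origin on the work surface; the furniture and walls round the work are solid. World frame = base frame: x ahead of the robot, y to its left, z up, the work surface at z = 0. Lengths are in m, angles in rad, forces in N, time in s.
With the tool pointing down it reaches from about 0.4 to 0.875 m from the base axis. Payload 6.5 kg.
Tool frame: the origin (TCP) lies at the very end of the fingers, on their centre line; the grasp point (between the pads) lies bot.tcp_to_grasp behind it (bot.tcp_to_grasp is the distance from the TCP to the grasp point, in m); z points along the fingers, y is the line along which they close (so a half turn about z gives the same grasp; the last joint's range is limited). The gripper opens to 85 mm and grips with 20 to 120 N. Pads are 22 mm wide; open, the fingers measure 114 mm over their backs; the gripper's body (76 mm by 85 mm) begins 54 mm behind the grasp point. The pads swing forward as they close: fully open they stand 13 mm farther back than shut.
Start: joints at [1.181, 0.536, -0.004, 1.538, 0.003, 1.067, -0.071], TCP at [0.207, -0.616, 0.231] pointing down, gripper open.
Joint ranges: [-2.7, 2.7], [-0.37, 2.16], [-1.27, 1.26], [0.24, 2.4], [-1.31, 4.45], [0.19, 1.91], [-2.76, 2.76]. Speed limits (rad/s): [2.39, 2.39, 3.14, 3.14, 3.14, 3.14, 3.14].

## Interface

Orientations are given as a rotation vector (axis times angle).
In Python, from cell import readout, vision, workorder, models, bot gives the robot as it stands.
- The arm moves only by the shell command python3 -m creep 'ROWS' [OPENING] [FORCE]. ROWS is JSON, a list of rows, each a list of 2 entries, a list of its own where there are three numbers: the shift along the world's x, y, z in m, then the turn about the world's z in degrees. In form: [[[dx, dy, dz], spin], ...]. A call has 1 to 10 rows; each row is the pose to reach, as a shift and turn from the pose commanded when the call began; what a row does not reach only later rows make up. A row lasts 1/12 s, in which the tool goes at most 41.7 mm and 7.16 degrees, less where a joint would pass 70% of its speed; a pose out of reach is approached as far as the arm can. A call with a gripper value outside its range is refused whole. OPENING is the finger opening in m, from 0 to 0.0854, set as the call begins (- or left out, the last holds). The fingers move at their own pace and stop on an object; FORCE is the grip in N (left out, the last holds). Time passes only in rows, so rows that repeat a pose let the fingers close. It gives the time, the measured TCP pose, the force, the opening and the grip force at its end, in the units of the state.
- readout.get_state(): the state, without advancing time (a new reading comes with each control period).
- vision.camera(name): name is "scene" or "side" or "wrist"; returns a dict with "pixels" (420x560x3 uint8, red, green, blue), "camera_matrix" (3x3 intrinsics, pixels), "rvec" (rotation vector, rad) and "tvec" (3), from world to camera coordinates, as OpenCV has them; the wrist camera has in their place "T_tool_cam" (4x4, takes a point from camera to tool coordinates, whose origin is the TCP and whose axes are the flange's). Camera axes: x right, y down, z forward; pixel columns grow to the right and rows downward; lengths in m; the calibration is good to about 2 mm. A picture is of the moment at which its call begins: read the wrist's pose just before it. There is no depth.
- workorder.job_done(): hands the job in; it is judged then, once.
Trained networks look in the newest picture that a camera, given by its name, has taken for a name from the list of things; names that differ only in an ending like _2 or _b are one class to them, and where a whole thing is asked for, a point or a joint stands for the part that bears it (a point fixed in the world has none). Each returns a list of dicts, best first, with "score" (0 to 1); they miss things now and then, are a little off and sometimes report something else, mostly with a low value. They report only what shows in the picture. A call takes as long as a camera call. They do not tell look-alikes from the thing itself.
- models.look_for(camera, query): "position" ([x, y, z] in m, in the coordinates of the camera as it stood for that picture, good to about 4 mm: the middle of the surface that is visible of it).
The state is a dict: "t": time; "joint_positions": joint angles; "joint_vel": joint speeds; "effort": joint torques, N m; "eef_pos": TCP position; "tcp_rot": TCP orientation; "contact_force": force on the tool from outside, world axes, zero at the start; "wrist_torque": the same for the moment, N m; "grip_width": finger opening in m; "grasp_force": force on a finger pad.
Only numpy, scipy, OpenCV 4.12 (cv2) and the standard library are available. Lean on these libraries where they do the work, as an engineer would, in place of code of your own. Each camera call takes 0.05 s, during which the arm holds its last target. There are 200 camera calls.

## Working session

There is one attempt and no reset: what is moved stays moved. The work goes in short steps, Python scripts to look and compute and a shell command to move; the robot and the scene stay as the last step left them, time stands still between calls to the robot, and variables do not carry over. Pictures are saved under pics/ and viewed, at most 10 in all, crops included, and the job is handed in when it is done.

```bash
mkdir -p pics; ls
cat > h.py <<'E'
import numpy as np,cv2
from scipy.spatial.transform import Rotation as R
from cell import readout,vision,workorder,models,bot
def cam(n):
    s=readout.get_state(); c=vision.camera(n)
    if n=='wrist':
        T=np.eye(4);T[:3,:3]=R.from_rotvec(s['tcp_rot']).as_matrix();T[:3,3]=s['eef_pos'];c['W']=T@c['T_tool_cam']
    else:
        T=np.eye(4);T[:3,:3]=R.from_rotvec(np.ravel(c['rvec'])).as_matrix();T[:3,3]=np.ravel(c['tvec']);c['W']=np.linalg.inv(T)
    return c
def save(c,f,box=None,k=1):
    p=c['pixels'][:,:,::-1]
    if box: p=p[box[1]:box[3],box[0]:box[2]]
    cv2.imwrite('pics/'+f,cv2.resize(p,None,fx=k,fy=k,interpolation=cv2.INTER_CUBIC))
def proj(c,P):
    T=np.linalg.inv(c['W']);q=(T[:3,:3]@np.atleast_2d(P).T).T+T[:3,3];q=q@np.array(c['camera_matrix']).T
    return q[:,:2]/q[:,2:]
def find(c,n,q):
    return [(round(d['score'],2),np.round(c['W'][:3,:3]@d['position']+c['W'][:3,3],4)) for d in models.look_for(n,q)]
E
python3 - <<'E'
from h import *
s=readout.get_state();print(bot.tcp_to_grasp,s['eef_pos'],s['tcp_rot'])
for n in ['scene','side']:
    c=cam(n);save(c,n+'0.png');print(n,c['W'][:3,3].round(3),c['W'][:3,2].round(2))
    for q in ['red_key','red_key_bow','guard_slot','isolator','key_rack','free_fork','blue_key','small_carton','marker','stapler']:
        print(q,*[(p[0],*p[1]) for p in find(c,n,q)])
E
```

```text
pics
0.0187 [ 0.20658145 -0.61566196  0.23044291] [-3.09890328e+00 -5.06248405e-01  6.34253491e-04]
scene [-0.25  -0.583  0.59 ] [ 0.67  0.59 -0.45]
red_key (0.69, np.float64(0.5671), np.float64(0.2412), np.float64(0.1881)) (0.63, np.float64(0.6408), np.float64(0.0497), np.float64(0.0194))
red_key_bow (0.71, np.float64(0.5669), np.float64(0.2359), np.float64(0.1834)) (0.48, np.float64(0.6381), np.float64(0.0569), np.float64(0.0192)) (0.19, np.float64(0.644), np.float64(-0.2338), np.float64(0.0248))
guard_slot (0.59, np.float64(0.5709), np.float64(0.216), np.float64(0.1439))
isolator (0.97, np.float64(0.5639), np.float64(0.2056), np.float64(0.0852))
key_rack (0.69, np.float64(0.6422), np.float64(-0.2344), np.float64(0.0263)) (0.61, np.float64(0.2578), np.float64(-0.2494), np.float64(0.0168))
free_fork (0.62, np.float64(0.6429), np.float64(-0.2354), np.float64(0.0261)) (0.56, np.float64(0.2574), np.float64(-0.2514), np.float64(0.0145)) (0.39, np.float64(0.5871), np.float64(0.2193), np.float64(0.1315))
blue_key (0.96, np.float64(0.6153), np.float64(-0.293), np.float64(0.1371))
small_car
[... 607 characters left out ...]
2149), np.float64(0.0198))
isolator (0.88, np.float64(0.5793), np.float64(0.2924), np.float64(0.0855))
key_rack (0.79, np.float64(0.2526), np.float64(-0.2329), np.float64(0.0338)) (0.58, np.float64(0.6219), np.float64(-0.2195), np.float64(0.0142))
free_fork (0.97, np.float64(0.2521), np.float64(-0.2376), np.float64(0.0391)) (0.81, np.float64(0.6215), np.float64(-0.2171), np.float64(0.0192))
blue_key (0.61, np.float64(0.6087), np.float64(-0.2725), np.float64(0.1403))
small_carton (0.93, np.float64(0.3685), np.float64(0.2638), np.float64(0.0434))
marker (0.66, np.float64(0.4247), np.float64(0.0196), np.float64(0.0152))
stapler (0.79, np.float64(0.3879), np.float64(-0.2148), np.float64(0.0451))
```

View pics/scene0.png

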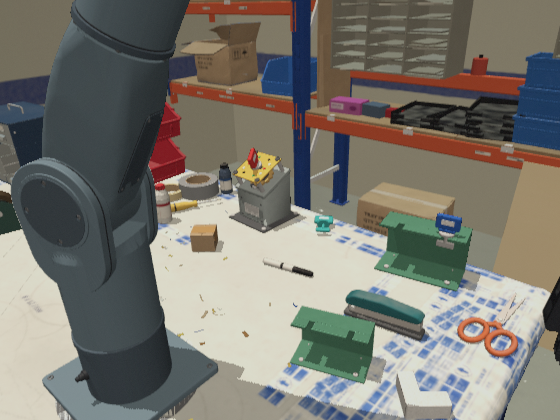

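View pics/side0.png

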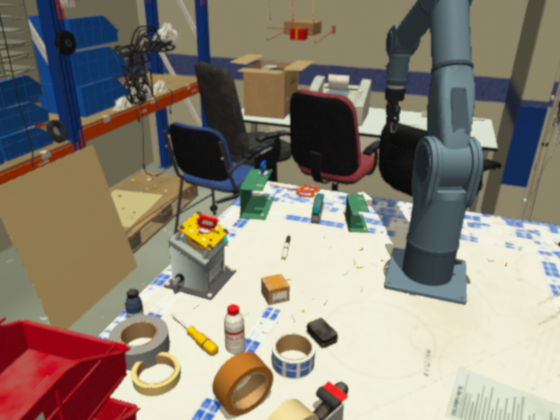

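The scene view shows the isolator with the red key at about (255,165). The large rack with the blue key is at (425,245), the small decoy rack at (333,340), and the turquoise decoy at (322,222). Next I go over the large rack for a wrist view.

```bash
python3 -m creep '[[[0.02,0.03,0.15],0],[[0.27,0.40,0.17],0],[[0.27,0.40,0.17],0],[[0.27,0.40,0.17],0],[[0.27,0.40,0.17],0],[[0.27,0.40,0.17],0],[[0.27,0.40,0.17],0],[[0.27,0.40,0.17],0],[[0.27,0.40,0.17],0],[[0.27,0.40,0.17],0]]'
python3 -m creep '[[[0.06,0.10,0.02],0],[[0.06,0.10,0.02],0],[[0.06,0.10,0.02],0],[[0.06,0.10,0.02],0],[[0.06,0.10,0.02],0],[[0.06,0.10,0.02],0]]'
python3 - <<'E'
from h import *
c=cam('wrist');save(c,'w1.png');print(c['T_tool_cam'].round(3),c['W'].round(3))
s=readout.get_state();print(s['eef_pos'],R.from_rotvec(s['tcp_rot']).as_matrix().round(3),s['joint_positions'])
for q in ['key_rack','free_fork','fork_mouth','blue_key']:
        print(q,*[(p[0],*p[1]) for p in find(c,'wrist',q)])
E
```

```text
t: 1.93
eef_pos: [0.4153, -0.3066, 0.3717]
tcp_rot: [3.1, 0.506, 0.001]
contact_force: [0.9, -0.5, 0.6]
grip_width: 0.0853
grasp_force: 0.0
t: 2.43
eef_pos: [0.4742, -0.209, 0.3907]
tcp_rot: [3.1, 0.506, -0.001]
contact_force: [0.1, -0.8, 1.1]
grip_width: 0.0856
grasp_force: 0.0
[[-0.001 -0.964 -0.264  0.067]
 [ 1.    -0.001  0.     0.   ]
 [-0.001 -0.264  0.964 -0.143]
 [ 0.     0.     0.     1.   ]] [[ 0.317 -0.915 -0.251  0.538]
 [-0.948 -0.306 -0.085 -0.188]
 [ 0.001  0.265 -0.964  0.533]
 [ 0.     0.     0.     1.   ]]
[ 0.4738472  -0.2096537   0.39059646] [[ 0.949  0.316 -0.001]
 [ 0.316 -0.949 -0.001]
 [-0.001  0.    -1.   ]] [ 0.55312144  0.18634862 -0.26191136  1.65662147  0.05049363  1.30573121
 -0.96663965]
key_rack (0.84, np.float64(0.2662), np.float64(-0.2444), np.float64(0.0811)) (0.76, np.float64(0.6183), np.float64(-0.2331), np.float64(0.1153))
free_fork (0.86, np.float64(0.2688), np.float64(-0.2406), np.float64(0.0808)) (0.63, np.float64(0.6192), np.float64(-0.2281), np.float64(0.1162))
fork_mouth (0.79, np.float64(0.6229), np.float64(-0.2323), np.float64(0.115)) (0.79, np.float64(0.2644), np.float64(-0.2417), np.float64(0.0816))
blue_key (0.79, np.float64(0.6114), np.float64(-0.2886), np.float64(0.1589))
```

View pics/w1.png

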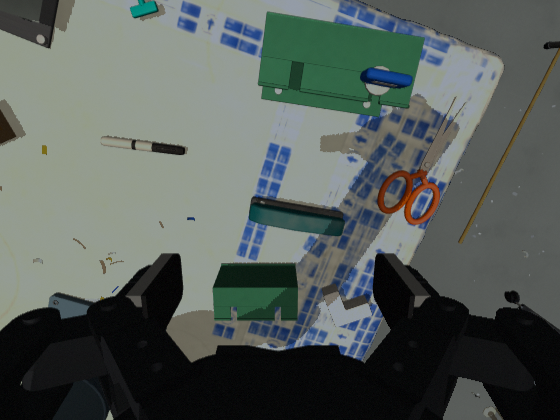

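The wrist view shows the large rack: its free notch is at about (297,75) and the blue key at (385,77). I zoom in on it and move on to the isolator.

```bash
python3 -m creep '[[[0.0,0.41,0],0],[[0.0,0.41,0],0],[[0.0,0.41,0],0],[[0.0,0.41,0],0],[[0.0,0.41,0],0],[[0.0,0.41,0],0],[[0.0,0.41,0],0],[[0.0,0.41,0],0],[[0.0,0.41,0],0],[[0.0,0.41,0],0]]'
python3 -m creep '[[[0.0,0.02,0],0],[[0.0,0.02,0],0],[[0.0,0.02,0],0],[[0.0,0.02,0],0]]'
python3 - <<'E'
from h import *
p=cv2.imread('pics/w1.png')[45:125,240:430];a=cv2.resize(p,(760,320),interpolation=cv2.INTER_CUBIC)
c=cam('wrist');save(c,'w2.png')
np.savez('w2.npz',W=c['W'],K=c['camera_matrix'])
for q in ['red_key','red_key_bow','guard_slot','isolator']:
        print(q,*[(p[0],*p[1]) for p in find(c,'wrist',q)])
u=proj(c,[0.57,0.243,0.18])[0].astype(int);print(u,c['camera_matrix'])
x0=int(np.clip(u[0]-95,0,370));y0=int(np.clip(u[1]-40,0,340));print(x0,y0)
b=cv2.resize(c['pixels'][y0:y0+70,x0:x0+190,::-1],(760,280),interpolation=cv2.INTER_CUBIC)
cv2.imwrite('pics/z1.png',np.vstack([a,b]))
E
```

```text
t: 3.52
eef_pos: [0.4741, 0.204, 0.391]
tcp_rot: [-3.1, -0.507, -0.001]
contact_force: [1.1, -0.5, -0.2]
grip_width: 0.0858
grasp_force: 0.0
t: 3.85
eef_pos: [0.4751, 0.22, 0.3906]
tcp_rot: [3.1, 0.503, -0.001]
contact_force: [-0.3, -0.2, -0.2]
grip_width: 0.0856
grasp_force: 0.0
red_key (0.89, np.float64(0.6532), np.float64(0.0635), np.float64(0.0255)) (0.56, np.float64(0.5767), np.float64(0.2441), np.float64(0.1987))
red_key_bow (0.97, np.float64(0.5737), np.float64(0.2443), np.float64(0.204)) (0.94, np.float64(0.6496), np.float64(0.0613), np.float64(0.0233))
guard_slot (0.64, np.float64(0.3997), np.float64(-0.2405), np.float64(0.0508)) (0.58, np.float64(0.6011), np.float64(0.2441), np.float64(0.1676)) (0.19, np.float64(0.5733), np.float64(0.2441), np.float64(0.199))
isolator (0.73, np.float64(0.6032), np.float64(0.2467), np.float64(0.1637))
[284  86] [[319.88474136   0.         277.4777551 ]
 [  0.         319.88474136 204.66548868]
 [  0.           0.           1.        ]]
189 46
```

View pics/z1.png

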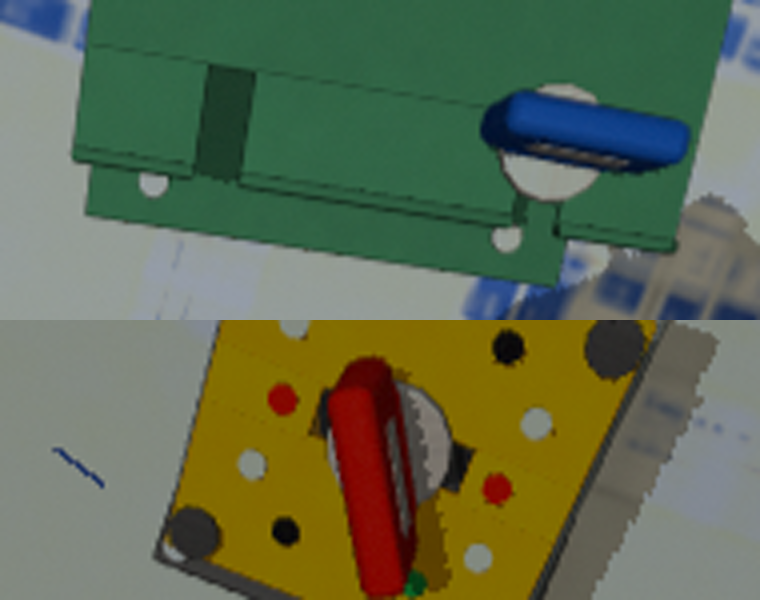

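The crops are clear. The free notch runs from its closed end at about (297.5,61.8) to its mouth at (294.5,89.5). The red marks are at crop (283,400) and (497,489), with the key about 60° clockwise of them.

```bash
cat >> h.py <<'E'
def ray(W,K,u,z):
    d=W[:3,:3]@np.linalg.solve(np.array(K),[u[0],u[1],1]);o=W[:3,3];return o+d*(z-o[2])/d[2]
E
python3 - <<'E'
from h import *
f=np.load('w2.npz');W,K=f['W'],f['K']
W1=W.copy();m=R.from_rotvec([3.1,.506,0]).as_matrix()
# rack view: W printed earlier
W1=np.array([[.317,-.915,-.251,.538],[-.948,-.306,-.085,-.188],[.001,.265,-.964,.533],[0,0,0,1]])
a=ray(W1,K,(297.5,61.75),.115);b=ray(W1,K,(294.5,89.5),.115)
d=(a-b)/np.linalg.norm(a-b);print('end',a,'mouth',b,np.linalg.norm(a-b),'yaw',np.degrees(np.arctan2(d[1],d[0])),'seat',a-.007*d)
# rack edges direction: lip line left-right
l=ray(W1,K,(75/4+240,160/4+45),.119);r=ray(W1,K,(675/4+240,248/4+45),.119);e=l-r;print('lip',l,r,np.linalg.norm(e),np.degrees(np.arctan2(e[1],e[0]))-90)
g=lambda x,y,z=.165:ray(W,K,(x/4+189,(y-320)/4+46),z)
p=g(283,400);q=g(497,489);e=p-q;print('slot',(p+q)/2,np.linalg.norm(e),np.degrees(np.arctan2(e[1],e[0]))-90)
p=g(318,413);q=g(464,467);e=p-q;print('slot',(p+q)/2,np.linalg.norm(e),np.degrees(np.arctan2(e[1],e[0]))-90)
E
```

```text
end [ 0.60660432 -0.19094484  0.115     ] mouth [ 0.57559908 -0.19797496  0.115     ] 0.031792252992852266 yaw 12.775225010281481 seat [ 0.5997776  -0.19249272  0.115     ]
lip [ 0.56632172 -0.15491234  0.119     ] [ 0.60080418 -0.33885875  0.119     ] 0.18715052711521515 10.617401022498882
slot [0.58096588 0.24398977 0.165     ] 0.0619302601985309 -2.77686868547174
slot [0.58213287 0.2442592  0.165     ] 0.041619421938852576 -0.5985283444393588
```

```bash
python3 -m creep '[[[0.04,0.01,0],7],[[0.08,0.02,0],7],[[0.0925,0.0245,-0.03],7],[[0.0925,0.0245,-0.07],7],[[0.0925,0.0245,-0.11],7],[[0.0925,0.0245,-0.14],7],[[0.0925,0.0245,-0.14],7],[[0.0925,0.0245,-0.14],7]]' 0.045 20
python3 - <<'E'
from h import *
c=cam('wrist');save(c,'w3.png')
s=readout.get_state();print(s['eef_pos'],s['joint_positions'])
E
```

```text
t: 4.77
eef_pos: [0.5667, 0.2453, 0.2502]
tcp_rot: [3.063, 0.694, -0.004]
contact_force: [0.5, -0.1, 0.9]
grip_width: 0.045
grasp_force: 0.0
[0.5678483  0.246254   0.25239748] [-0.08974155  0.52247247 -0.5574414   1.5798162   0.2971937   1.12345981
 -1.84172363]
```

View pics/w3.png

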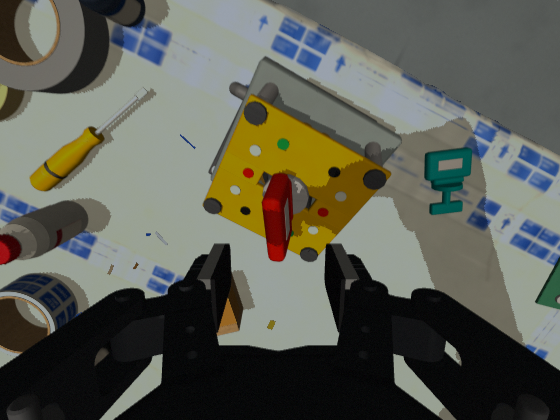

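The key lies centred between the open fingers, red bow at (278,215), and it is parallel to the pads. A counter-clockwise turn from here would run joint 7 out of range, so I make a half turn clockwise first.

```bash
python3 -m creep '[[[0,0,0],-70],[[0,0,0],-70],[[0,0,0],-70],[[0,0,0],-70],[[0,0,0],-70],[[0,0,0],-70],[[0,0,0],-70],[[0,0,0],-70],[[0,0,0],-70],[[0,0,0],-70]]' | grep tcp_rot
python3 -m creep '[[[0,0,0],-70],[[0,0,0],-70],[[0,0,0],-70],[[0,0,0],-70],[[0,0,0],-70],[[0,0,0],-70],[[0,0,0],-70],[[0,0,0],-70],[[0,0,0],-70],[[0,0,0],-70]]' | grep tcp_rot
python3 -m creep '[[[0,0,-0.02],-40],[[0,0,-0.02],-40],[[0,0,-0.02],-40],[[0,0,-0.02],-40],[[0,0,-0.02],-40],[[0,0,-0.02],-40],[[0,0,-0.02],-40],[[0,0,-0.02],-40]]'
python3 - <<'E'
from h import *
s=readout.get_state();m=R.from_rotvec(s['tcp_rot']).as_matrix();print(s['eef_pos'],s['joint_positions'],m.round(3))
c=cam('wrist');save(c,'w4.png')
E
```

```text
tcp_rot: [-2.94, 1.103, 0.004]
tcp_rot: [-2.126, 2.191, 0.13]
t: 7.15
eef_pos: [0.5322, 0.1046, 0.1309]
tcp_rot: [-1.425, 2.532, 0.162]
contact_force: [0.2, -0.4, -0.2]
grip_width: 0.0449
grasp_force: 0.0
[0.53220121 0.10456658 0.13091971] [-1.03368298  0.86098542  1.25741786  2.09752989 -1.30599051  1.07529005
 -2.75640941] [[-0.5   -0.854  0.146]
 [-0.828  0.52   0.208]
 [-0.254 -0.017 -0.967]]
```

The turn ran into a limit and the arm drifted to (0.53,0.10,0.13), touching nothing. I raise it and unwind the other way, checking as I go.

```bash
python3 -m creep '[[[0,0,0.12],20],[[0,0,0.12],20],[[0,0,0.12],20],[[0,0,0.12],40],[[0,0,0.12],40],[[0,0,0.12],40]]'
python3 - <<'E'
from h import *
s=readout.get_state();print(s['eef_pos'],s['joint_positions'].round(2) if hasattr(s['joint_positions'],'round') else s['joint_positions'])
E
```

```text
t: 7.7
eef_pos: [0.5323, 0.1044, 0.2516]
tcp_rot: [-2.246, 1.911, 0.265]
contact_force: [0.4, 0.7, -0.6]
grip_width: 0.0451
grasp_force: 0.0
[0.53234747 0.10435899 0.25155156] [-0.93  0.57  1.13  1.87 -0.82  1.22 -2.45]
```

```bash
python3 -m creep '[[[0,0,0.0],40],[[0,0,0],40],[[0,0,0],40],[[0,0,0],40],[[0,0,0],40],[[0,0,0],40],[[0,0,0],40]]'
python3 - <<'E'
from h import *
s=readout.get_state();m=R.from_rotvec(s['tcp_rot']).as_matrix();print(s['eef_pos'],np.round(s['joint_positions'],2),m.round(3))
E
```

```text
t: 8.28
eef_pos: [0.5322, 0.1048, 0.2503]
tcp_rot: [-2.825, 1.055, 0.344]
contact_force: [0.7, 0.1, -0.6]
grip_width: 0.0454
grasp_force: 0.0
[0.53216282 0.10482402 0.25025237] [-0.8   0.59  0.95  1.73 -0.65  1.33 -1.93] [[ 0.733 -0.657 -0.174]
 [-0.633 -0.753  0.178]
 [-0.248 -0.02  -0.969]]
```

The reach limit left the tool tilted about 14° around its closing axis. With tool x heading near 180°, that tilt nearly follows the key's 25° shank, so I keep it. Now I spin positive, away from the limit.

```bash
python3 -m creep '[[[0,0,0.06],70],[[0,0,0.06],70],[[0,0,0.06],70],[[0,0,0.06],70],[[0,0,0.06],70],[[0,0,0.06],70],[[0,0,0.06],70],[[0,0,0.06],70],[[0,0,0.06],70],[[0,0,0.06],70]]' | grep eef
python3 -m creep '[[[0,0,0],70],[[0,0,0],70],[[0,0,0],70],[[0,0,0],70],[[0,0,0],70],[[0,0,0],70],[[0,0,0],70],[[0,0,0],70],[[0,0,0],70],[[0,0,0],70]]' | grep eef
python3 - <<'E'
from h import *
s=readout.get_state();m=R.from_rotvec(s['tcp_rot']).as_matrix();print(s['eef_pos'],np.round(s['joint_positions'],2),m.round(3))
E
```

```text
eef_pos: [0.5311, 0.1041, 0.3098]
eef_pos: [0.5308, 0.104, 0.3099]
[0.53075573 0.10395901 0.30989817] [-0.83  0.33  0.52  1.74  0.09  1.17 -0.21] [[-0.152  0.988  0.023]
 [ 0.957  0.153 -0.246]
 [-0.246 -0.015 -0.969]]
```

```bash
python3 -m creep '[[[0.029,0.139,0],-73.4],[[0.029,0.139,0],-73.4],[[0.029,0.139,0],-73.4],[[0.029,0.139,0],-73.4],[[0.029,0.139,-0.02],-73.4],[[0.029,0.139,-0.04],-73.4],[[0.029,0.139,-0.05],-73.4],[[0.029,0.139,-0.06],-73.4],[[0.029,0.139,-0.06],-73.4],[[0.029,0.139,-0.06],-73.4]]' 0.045 20
python3 -m creep '[[[0,0,0],0],[[0,0,0],-3],[[0,0,0],-3],[[0,0,0],-3]]'
python3 - <<'E'
from h import *
c=cam('wrist');save(c,'w5.png')
s=readout.get_state();m=R.from_rotvec(s['tcp_rot']).as_matrix();print(s['eef_pos'],np.round(s['joint_positions'],2),m.round(3))
S=np.array([.5815,.2441,.165]);y=R.from_euler('z',-2,degrees=True).as_matrix()
n=y@[-.4226,0,.9063];print('seat/axis px',proj(c,[S,S+.012*n,S+.029*n,S+.046*n]).round(0))
E
```

```text
t: 10.78
eef_pos: [0.5596, 0.2429, 0.249]
tcp_rot: [2.995, 0.708, -0.384]
contact_force: [-0.2, 0.5, -0.1]
grip_width: 0.0453
grasp_force: 0.0
t: 11.12
eef_pos: [0.5598, 0.2426, 0.2496]
tcp_rot: [3.014, 0.647, -0.384]
contact_force: [0.1, -0.2, 1.3]
grip_width: 0.0452
grasp_force: 0.0
[0.55966803 0.24274636 0.24947109] [-0.87  0.69  0.67  1.43 -0.39  1.42 -1.31] [[ 0.883  0.409 -0.233]
 [ 0.4   -0.912 -0.085]
 [-0.247 -0.018 -0.969]]
seat/axis px [[290. 157.]
 [287. 169.]
 [282. 188.]
 [276. 209.]]
```

View pics/w5.png

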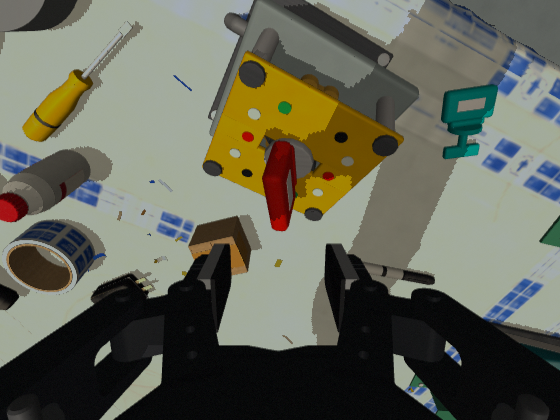

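The picture agrees with the projection: bow middle predicted at (282,188), seen at about (281,187), centred between the fingers. I descend, close to a loose fit, and check forces.

```bash
python3 -m creep '[[[0,0,-0.03],0],[[0,0,-0.055],0],[[0,0,-0.065],0],[[0,0,-0.065],0],[[0,0,-0.065],0]]' 0.045 20
python3 -m creep '[[[0,0,0],0],[[0,0,0],0],[[0,0,0],0],[[0,0,0],0]]' 0.029 30
```

```text
t: 11.58
eef_pos: [0.5598, 0.2424, 0.1846]
tcp_rot: [3.014, 0.644, -0.385]
contact_force: [0.2, 0.3, 1.0]
grip_width: 0.0451
grasp_force: 0.0
t: 11.92
eef_pos: [0.5601, 0.2423, 0.1849]
tcp_rot: [3.015, 0.643, -0.383]
contact_force: [-0.0, 0.2, -0.6]
grip_width: 0.0293
grasp_force: 0.0
```

```bash
python3 -m creep '[[[0,0,0],7],[[0.001,0,0],14],[[0.001,-0.001,0],21],[[0.002,-0.001,0],28],[[0.002,-0.001,0],35],[[0.003,-0.002,0],42],[[0.003,-0.002,0],49],[[0.004,-0.002,0],56],[[0.004,-0.003,0],63],[[0.004,-0.003,0],63]]'
python3 - <<'E'
from h import *
c=cam('wrist');save(c,'w6.png',(180,60,380,300),2.5)
s=readout.get_state();m=R.from_rotvec(s['tcp_rot']).as_matrix();print(s['eef_pos'],np.round(s['joint_positions'],2),m.round(3),s['wrist_torque'],s['grasp_force'])
E
```

```text
t: 12.75
eef_pos: [0.5642, 0.2386, 0.1851]
tcp_rot: [2.147, 2.047, -0.286]
contact_force: [2.9, -1.3, 0.8]
grip_width: 0.029
grasp_force: 9.7
[0.56422199 0.23861977 0.18498419] [-0.89  0.65  0.47  1.59 -0.08  1.11 -0.5 ] [[ 0.051  0.998 -0.029]
 [ 0.968 -0.056 -0.246]
 [-0.248 -0.015 -0.969]] [-0.28689115 -0.30662078 -0.24660066] 8.950703168520704
```

View pics/w6.png

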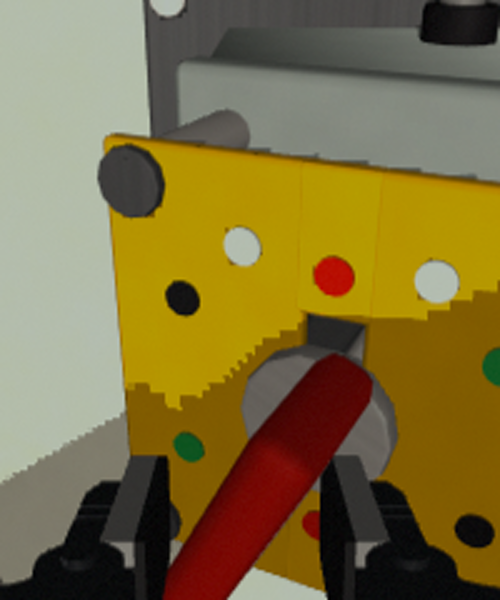

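The key stands about 30° short of the red marks, at the white click, because the loose fit lags. I fit its angle numerically from the red silhouette, then spin further.

```bash
cat >> h.py <<'E'
S=np.array([.5815,.2441,.165]);n=R.from_euler('z',-2,degrees=True).as_matrix()@R.from_euler('y',-25,degrees=True).as_matrix()
box=np.array([[x,y,z] for x in(-.006,.006) for y in(-.026,.026) for z in(.012,.046)])
def redmask(c):
    p=c['pixels'].astype(int);return ((p[...,0]>50)&(p[...,0]>2*p[...,1])&(p[...,0]>2*p[...,2]))
def iou(c,m,P):
    h=np.zeros(m.shape,np.uint8);cv2.fillConvexPoly(h,cv2.convexHull(proj(c,P).round().astype(np.int32)),1);h=h>0
    return (h&m).sum()/((h|m).sum()+1)
def keyang(c):  # wheel angle deg, lift
    m=redmask(c);r=[]
    for a in range(-10,131,2):
        K=n@R.from_euler('z',a-60,degrees=True).as_matrix();r.append((round(iou(c,m,box@K.T+S),3),a))
    return sorted(r)[::-1][:3]
E
python3 -m creep '[[[0,0,0],6],[[0,0,0],12],[[0,0,0],18],[[0,0,0],24],[[0,0,0],24]]'
python3 - <<'E'
from h import *
for k in ['wrist','scene','side']: c=cam(k);print(k,keyang(c))
s=readout.get_state();print(s['eef_pos'],s['wrist_torque'],s['grasp_force'])
E
```

```text
t: 13.22
eef_pos: [0.565, 0.2385, 0.1852]
tcp_rot: [1.662, 2.418, -0.227]
contact_force: [4.9, -2.0, 1.3]
grip_width: 0.0292
grasp_force: 5.9
wrist [(np.float64(0.62), 64), (np.float64(0.617), 62), (np.float64(0.61), 66)]
scene [(np.float64(0.006), 68), (np.float64(0.006), 66), (np.float64(0.006), 64)]
side [(np.float64(0.006), 72), (np.float64(0.006), 70), (np.float64(0.006), 68)]
[0.56509561 0.23858178 0.18500735] [-0.63925935 -0.87551025 -0.1020196 ] 6.278577893972397
```

```bash
python3 -m creep '[[[0,0,0],-8],[[0,0,0],-16],[[0,0,0],-22],[[0,0,0],-22]]' 0.05
python3 -m creep '[[[0,0,0.03],0],[[0,0,0.07],0],[[0,0,0.085],0],[[0,0,0.085],0],[[0,0,0.085],0]]' 0.085
python3 - <<'E'
from h import *
c=cam('wrist');print(keyang(c));save(c,'w7.png',(130,40,450,280),2.4)
s=readout.get_state();m=R.from_rotvec(s['tcp_rot']).as_matrix();print(s['eef_pos'],s['joint_positions'],m.round(3))
E
```

```text
t: 13.7
eef_pos: [0.5633, 0.2399, 0.1831]
tcp_rot: [2.122, 2.072, -0.287]
contact_force: [0.4, 0.1, -0.3]
grip_width: 0.0502
grasp_force: 0.0
t: 14.12
eef_pos: [0.5633, 0.24, 0.2693]
tcp_rot: [2.113, 2.081, -0.283]
contact_force: [0.6, -0.5, -0.0]
grip_width: 0.0853
grasp_force: 0.0
[(np.float64(0.743), 58), (np.float64(0.738), 60), (np.float64(0.738), 56)]
[0.56271462 0.23966263 0.26811608] [-0.90817897  0.55795559  0.48723733  1.51793487 -0.04027356  1.25612782
 -0.46843081] [[ 0.012  1.    -0.023]
 [ 0.969 -0.017 -0.248]
 [-0.248 -0.019 -0.969]]
```

View pics/w7.png

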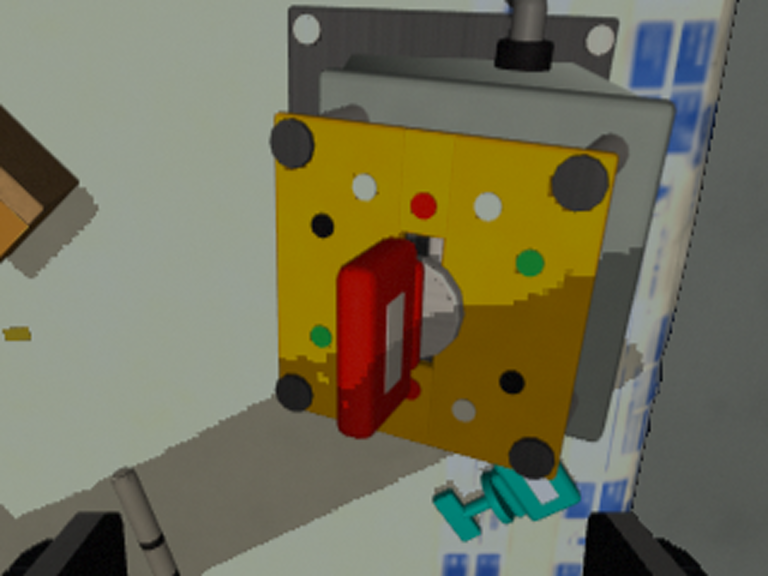

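The bow is now in line with the slot: red marks at (423,206) and (413,390), and the wheel fits to about 58°. I prepare the side grip across the bow's width.

```bash
python3 -m creep '[[[0.0105,0.0045,0],70],[[0.0105,0.0045,0],70],[[0.0105,0.0045,0],70],[[0.0105,0.0045,0],70],[[0.0105,0.0045,0],70],[[0.0105,0.0045,0],70],[[0.0105,0.0045,0],70],[[0.0105,0.0045,0],70],[[0.0105,0.0045,0],70],[[0.0105,0.0045,0],70]]' 0.085 |grep eef
python3 -m creep '[[[0,0,0],18.6],[[0,0,0],18.6],[[0,0,0],18.6],[[0,0,0],18.6],[[0,0,0],18.6]]' |grep eef
python3 - <<'E'
from h import *
W=np.array([[0.]]);
c=cam('wrist');s=readout.get_state();m=R.from_rotvec(s['tcp_rot']).as_matrix()
print(s['eef_pos'],np.round(s['joint_positions'],2),m.round(3),np.degrees(np.arctan2(m[1,1],m[0,1])),keyang(c))
# refine S in xy by IoU with aligned key
mk=redmask(c);best=[]
for yaw in(-4,-2,0):
  N=R.from_euler('z',yaw,degrees=True).as_matrix()@R.from_euler('y',-25,degrees=True).as_matrix()
  for dx in np.arange(-6,7,1.):
    for dy in np.arange(-6,7,1.):
      best.append((round(iou(c,mk,box@N.T+S+np.array([dx,dy,0])/1e3),3),yaw,dx,dy))
print(sorted(best)[::-1][:5])
p=c['pixels'].astype(int)
# red marks
h=cv2.connectedComponentsWithStats(mk.astype(np.uint8));
for i in range(1,h[0]):
  if 15<h[2][i,4]: print(h[3][i].round(1),h[2][i,4],ray(c['W'],c['camera_matrix'],h[3][i],.165).round(4))
E
```

```text
eef_pos: [0.5725, 0.2436, 0.2669]
eef_pos: [0.5733, 0.2432, 0.2676]
[0.57344784 0.24370456 0.267877  ] [-0.67  0.34  0.15  1.78  0.14  0.83  0.9 ] [[-0.968  0.045  0.245]
 [ 0.039  0.999 -0.028]
 [-0.246 -0.018 -0.969]] 87.41664470504169 [(np.float64(0.841), 60), (np.float64(0.823), 58), (np.float64(0.808), 64)]
[(np.float64(0.843), -2, np.float64(-1.0), np.float64(2.0)), (np.float64(0.842), 0, np.float64(-1.0), np.float64(1.0)), (np.float64(0.841), -2, np.float64(0.0), np.float64(1.0)), (np.float64(0.841), -2, np.float64(0.0), np.float64(0.0)), (np.float64(0.839), 0, np.float64(-1.0), np.float64(2.0))]
[282.8 182.6] 1501 [0.5813 0.2447 0.165 ]
```

```bash
python3 -m creep '[[[0,0.001,-0.04],0],[[0,0.001,-0.075],0],[[0,0.001,-0.09],0],[[0,0.001,-0.095],0],[[0,0.001,-0.095],0],[[0,0.001,-0.095],0]]' 0.085
python3 -m creep '[[[0,0,0],0],[[0,0,0],0],[[0,0,0],0],[[0,0,0],0],[[0,0,0],0],[[0,0,0],0]]' 0.045 35
```

```text
t: 15.97
eef_pos: [0.5747, 0.2454, 0.1748]
tcp_rot: [0.059, 2.89, -0.032]
contact_force: [-0.2, 0.0, 0.1]
grip_width: 0.0848
grasp_force: 0.0
t: 16.47
eef_pos: [0.5749, 0.2452, 0.1756]
tcp_rot: [0.059, 2.889, -0.03]
contact_force: [-1.4, -0.1, 6.0]
grip_width: 0.0513
grasp_force: 36.0
```

The grip is good at 51 mm, which is the bow's width. I draw the key 27 mm along the normal, until its bit sits in the slot.

```bash
python3 -m creep '[[[-0.002,0,0.0045],0],[[-0.004,0,0.009],0],[[-0.0065,0,0.0135],0],[[-0.0085,0,0.018],0],[[-0.0105,0,0.0225],0],[[-0.0115,0.0,0.0245],0],[[-0.0115,0.0,0.0245],0]]'
python3 - <<'E'
from h import *
for k in ['wrist','side']:
  c=cam(k);m=redmask(c);r=[]
  for d in range(0,61,3):
    r.append((round(iou(c,m,box@n.T+S+n[:,2]*d/1e3),3),d))
  print(k,sorted(r)[::-1][:3])
E
```

```text
t: 17.05
eef_pos: [0.5621, 0.2443, 0.199]
tcp_rot: [0.059, 2.891, -0.033]
contact_force: [0.2, -0.8, -0.3]
grip_width: 0.0511
grasp_force: 37.5
wrist [(np.float64(0.824), 18), (np.float64(0.823), 15), (np.float64(0.764), 21)]
side [(np.float64(0.004), 54), (np.float64(0.004), 51), (np.float64(0.004), 48)]
```

```bash
cat >> h.py <<'E'
def local(c,m,P,r):
    u=proj(c,P);lo=(u.min(0)-r).astype(int);hi=(u.max(0)+r).astype(int);q=np.zeros_like(m);q[max(lo[1],0):hi[1],max(lo[0],0):hi[0]]=1;return m&q
def tilt(O,yaw,t):  # key pose: yaw, lean of top toward -x(local) by t deg
    return R.from_euler('z',yaw,degrees=True).as_matrix()@R.from_euler('y',-t,degrees=True).as_matrix()
E
python3 - <<'E'
from h import *
for k in ['side','scene','wrist']:
  c=cam(k);m=redmask(c);m=local(c,m,box@n.T+S+n[:,2]*.02,12 if k!='wrist' else 40);r=[];print(m.sum())
  for d in range(0,61,3):
   for t in (0,8,16,25,33):
    N=tilt(0,-2,t);G=S+n[:,2]*(d+29)/1e3
    r.append((round(iou(c,m,(box-[0,0,.029])@N.T+G),3),d,t))
  print(k,sorted(r)[::-1][:6])
E
```

```text
66
side [(np.float64(0.372), 27, 33), (np.float64(0.37), 30, 33), (np.float64(0.353), 36, 33), (np.float64(0.352), 27, 25), (np.float64(0.351), 33, 33), (np.float64(0.347), 42, 33)]
106
scene [(np.float64(0.428), 18, 33), (np.float64(0.419), 18, 25), (np.float64(0.415), 21, 25), (np.float64(0.412), 15, 33), (np.float64(0.411), 21, 33), (np.float64(0.402), 21, 16)]
5301
wrist [(np.float64(0.833), 15, 25), (np.float64(0.808), 18, 25), (np.float64(0.775), 12, 25), (np.float64(0.764), 12, 16), (np.float64(0.757), 21, 25), (np.float64(0.754), 9, 16)]
```

Run:
```python
from h import *
out=[]
for k in ['wrist','scene','side']:
  c=cam(k);im=c['pixels'][:,:,::-1].copy();f=1
  for d,col in((0.018,(255,255,0)),(.027,(255,0,255))):
    P=box@n.T+S+n[:,2]*d;
    if k=='wrist':
      cv2.polylines(im,[cv2.convexHull(proj(c,P).round().astype(np.int32))],1,col,1)
  u=proj(c,S+n[:,2]*.03)[0].astype(int);w=130 if k=='wrist' else 45;h=130 if k=='wrist' else 60
  x=max(u[0]-w,0);y=max(u[1]-h,0);out.append(cv2.resize(im[y:u[1]+h,x:u[0]+w],(260,400),interpolation=cv2.INTER_CUBIC))
cv2.imwrite('pics/z2.png',np.hstack(out))
```

```text
(no output)
```

View pics/z2.png

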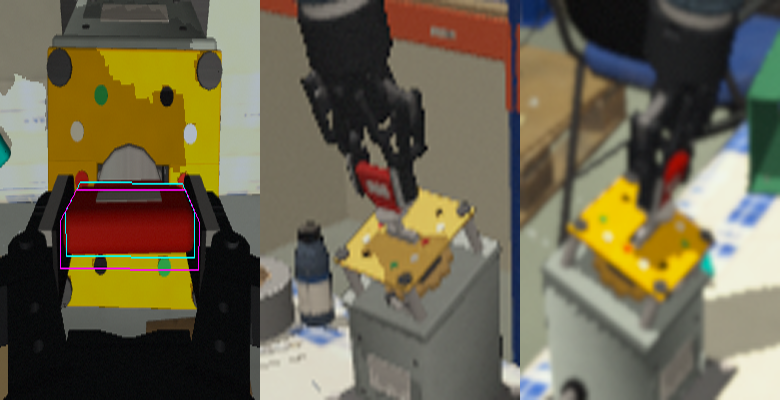

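The key is drawn, with its collar clear of the plate and still tilted. I pivot it upright in the grip, using the slot as a fulcrum.

```bash
python3 -m creep '[[[0.005,0,0.0015],0],[[0.01,0,0.003],0],[[0.015,0,0.004],0],[[0.02,0,0.005],0],[[0.025,0,0.005],0],[[0.027,0,0.005],0],[[0.027,0,0.005],0]]' - 25
python3 - <<'E'
from h import *
s=readout.get_state();G=np.array(s['eef_pos'])-.0187*R.from_rotvec(s['tcp_rot']).as_matrix()[:,2];print(G)
for k in ['side','scene','wrist']:
  c=cam(k);m=redmask(c);m=local(c,m,box-[0,0,.029]+G,12 if k!='wrist' else 40);r=[]
  for dx in range(-6,7,2):
   for dz in range(-8,9,2):
    for t in (-10,-5,0,5,10,15,20,25):
     N=tilt(0,-2,t);r.append((round(iou(c,m,(box-[0,0,.029])@N.T+G+np.array([dx,0,dz])/1e3),3),dx,dz,t))
  print(k,sorted(r)[::-1][:6])
E
```

```text
t: 18.03
eef_pos: [0.5879, 0.2447, 0.2025]
tcp_rot: [0.059, 2.895, -0.034]
contact_force: [-6.1, -1.0, 1.6]
grip_width: 0.0514
grasp_force: 39.3
[0.58338482 0.24526985 0.22065382]
side [(np.float64(0.474), -6, -2, 10), (np.float64(0.471), -4, -4, 5), (np.float64(0.47), -6, 0, 0), (np.float64(0.466), -6, 0, 10), (np.float64(0.465), -6, -2, 5), (np.float64(0.461), -6, -2, 15)]
scene [(np.float64(0.546), -6, -6, 15), (np.float64(0.532), -6, -8, 15), (np.float64(0.53), -6, -6, 25), (np.float64(0.528), -6, -6, 10), (np.float64(0.527), -4, -6, 15), (np.float64(0.525), -6, -6, 20)]
wrist [(np.float64(0.779), -2, -8, 10), (np.float64(0.77), -2, -8, 5), (np.float64(0.77), -4, -6, 10), (np.float64(0.761), -6, -4, 10), (np.float64(0.757), -4, -6, 5), (np.float64(0.746), -4, -8, 0)]
```

```bash
python3 -m creep '[[[0.004,0,0],0],[[0.008,0,0],0],[[0.008,0,0],0]]'
python3 -m creep '[[[-0.002,0,0.006],0],[[-0.005,0,0.012],0],[[-0.008,0,0.02],0],[[-0.012,0,0.03],0],[[-0.012,0,0.06],0],[[-0.012,0,0.1],0],[[-0.012,0,0.13],0],[[-0.012,0,0.13],0],[[-0.012,0,0.13],0]]' - 35
cat > fit.py <<'E'
from h import *
from scipy.optimize import differential_evolution
def fit(ks=('side','scene','wrist'),yaw0=None):
    s=readout.get_state();M=R.from_rotvec(s['tcp_rot']).as_matrix();G=np.array(s['eef_pos'])-.0187*M[:,2]
    yaw=np.degrees(np.arctan2(M[1,1],M[0,1]))-90
    D=[]
    for k in ks:
        c=cam(k);D.append((k,c,local(c,redmask(c),box-[0,0,.029]+G,14 if k!='wrist' else 40)))
    u=R.from_euler('z',yaw,degrees=True).as_matrix()
    f=lambda v:-sum(iou(c,m,(box-[0,0,.029])@tilt(0,yaw,v[2]).T+G+u@[v[0]/1e3,0,v[1]/1e3])for _,c,m in D)
    r=differential_evolution(f,[(-12,12),(-15,10),(-40,40)],seed=1,maxiter=25,popsize=8)
    print('G',G.round(4),'yaw',yaw.round(1),'force',s['contact_force'],'dx,dz(mm),lean to front(deg)',r.x.round(1),[round(iou(c,m,(box-[0,0,.029])@tilt(0,yaw,r.x[2]).T+G+u@[r.x[0]/1e3,0,r.x[1]/1e3]),2) for _,c,m in D])
    return D,G,r.x,yaw
if __name__=='__main__': fit(); fit(('wrist',)); fit(('side','scene'))
E
python3 fit.py
```

```text
t: 18.43
eef_pos: [0.596, 0.2446, 0.2024]
tcp_rot: [0.059, 2.896, -0.035]
contact_force: [-6.0, -0.2, 1.0]
grip_width: 0.0514
grasp_force: 39.2
t: 19.18
eef_pos: [0.5867, 0.2452, 0.337]
tcp_rot: [0.06, 2.886, -0.028]
contact_force: [-0.5, -0.4, -2.8]
grip_width: 0.0515
grasp_force: 39.0
G [0.582  0.2457 0.3551] yaw -2.5 force [-0.50288476 -0.44203638 -2.82618225] dx,dz(mm),lean to front(deg) [-10.4  -6.1   5. ] [np.float64(0.45), np.float64(0.35), np.float64(0.77)]
G [0.5802 0.2449 0.3505] yaw -2.5 force [-0.18291279  0.02296632 -0.61391007] dx,dz(mm),lean to front(deg) [-3.  -9.2 -3.8] [np.float64(0.82)]
G [0.5801 0.2448 0.3501] yaw -2.5 force [ 1.4458314  -0.39543548 -2.02657216] dx,dz(mm),lean to front(deg) [-12.   -1.  -11.8] [np.float64(0.57), np.float64(0.35)]
```

```bash
python3 -m creep '[[[-0.04,-0.44,0],13],[[-0.04,-0.44,0],13],[[-0.04,-0.44,0],13],[[-0.04,-0.44,0],13],[[-0.04,-0.44,0],13],[[-0.04,-0.44,0],13],[[-0.04,-0.44,0],13],[[-0.04,-0.44,0],13],[[-0.04,-0.44,0],13],[[-0.04,-0.44,0],13]]' |grep eef
python3 -m creep '[[[0,-0.03,-0.04],0],[[0,-0.03,-0.08],0],[[0,-0.03,-0.09],0],[[0,-0.03,-0.09],0],[[0,-0.03,-0.09],0]]'
cat > net.py <<'E'
from h import *
import sys
s=readout.get_state();M=R.from_rotvec(s['tcp_rot']).as_matrix();G=np.array(s['eef_pos'])-.0187*M[:,2];print('G',G.round(4),'zt',M[:,2].round(3))
for k in ['side','scene','wrist']:
    c=cam(k)
    for q in ['red_key_bow','red_key_bit','red_key','blue_key']:
        for p in find(c,k,q):
            if np.linalg.norm(p[1]-G)<.12: print(k,q,p[0],p[1],(p[1]-G).round(4))
E
python3 net.py; python3 fit.py
```

```text
eef_pos: [0.5483, -0.1587, 0.3331]
t: 20.73
eef_pos: [0.5487, -0.1865, 0.2427]
tcp_rot: [-0.269, 2.88, 0.01]
contact_force: [-0.5, -0.8, -1.4]
grip_width: 0.0515
grasp_force: 38.8
G [ 0.5442 -0.1871  0.2609] zt [ 0.245  0.029 -0.969]
side red_key_bit 0.39 [ 0.5269 -0.1798  0.2321] [-0.0173  0.0073 -0.0288]
side red_key 0.47 [ 0.5322 -0.177   0.2384] [-0.012   0.0101 -0.0225]
scene red_key_bow 0.81 [ 0.5331 -0.189   0.249 ] [-0.0111 -0.0019 -0.0119]
scene red_key_bit 0.61 [ 0.5318 -0.1906  0.2565] [-0.0124 -0.0035 -0.0044]
scene red_key 0.79 [ 0.5306 -0.1893  0.2495] [-0.0136 -0.0022 -0.0114]
wrist red_key_bow 0.64 [ 0.532  -0.1916  0.2693] [-0.0122 -0.0045  0.0084]
wrist red_key_bit 0.55 [ 0.5307 -0.1884  0.2626] [-0.0135 -0.0013  0.0017]
wrist red_key 0.93 [ 0.5338 -0.1913  0.2622] [-0.0104 -0.0042  0.0013]
G [ 0.5446 -0.1872  0.2616] yaw 10.5 force [ 0.23130921  0.42024254 -1.71445272] dx,dz(mm),lean to front(deg) [-6.3 -6.8 -4.3] [np.float64(0.14), np.float64(0.66), np.float64(0.78)]
G [ 0.5446 -0.1873  0.2616] yaw 10.5 force [ 0.60482741 -0.44825393 -1.9658691 ] dx,dz(mm),lean to front(deg) [-3.7 -8.9 -3.2] [np.float64(0.81)]
G [ 0.5446 -0.1873  0.2616] yaw 10.5 force [ 0.59531967 -0.10000942 -0.78689604] dx,dz(mm),lean to front(deg) [-10.7  -6.   20.4] [np.float64(0.19), np.float64(0.65)]
```

```bash
python3 -m creep '[[[0.03,-0.0025,0],0],[[0.055,-0.0045,0],0],[[0.06,-0.0047,-0.03],0],[[0.06,-0.0047,-0.055],0],[[0.06,-0.0047,-0.064],0],[[0.06,-0.0047,-0.064],0],[[0.06,-0.0047,-0.064],0]]' | egrep 'eef|force'
python3 -m creep '[[[0,0,-0.002],0],[[0,0,-0.004],0],[[0,0,-0.004],0]]' | egrep 'eef|force'
python3 -m creep '[[[0,0,-0.002],0],[[0,0,-0.004],0],[[0,0,-0.004],0]]' | egrep 'eef|force'
```

```text
eef_pos: [0.6091, -0.1917, 0.1799]
contact_force: [0.6, -0.5, -1.1]
grasp_force: 38.8
eef_pos: [0.6096, -0.1916, 0.1765]
contact_force: [-0.5, -1.0, -1.9]
grasp_force: 38.8
eef_pos: [0.609, -0.1913, 0.1713]
contact_force: [-0.1, -0.3, -0.9]
grasp_force: 38.8
```

```bash
python3 -m creep '[[[0,0,-0.001],0],[[0,0,-0.003],0],[[0,0,-0.003],0]]' | egrep 'eef|force'
python3 -m creep '[[[0,0,-0.001],0],[[0,0,-0.002],0],[[0,0,-0.002],0]]' | egrep 'eef|force'
python3 -m creep '[[[0,0,-0.001],0],[[0,0,-0.002],0],[[0,0,-0.002],0]]' | egrep 'eef|force'
```

```text
eef_pos: [0.609, -0.1913, 0.1681]
contact_force: [0.1, -1.0, -2.2]
grasp_force: 38.8
eef_pos: [0.6091, -0.1914, 0.1663]
contact_force: [0.6, -0.5, -1.4]
grasp_force: 38.8
eef_pos: [0.6091, -0.1914, 0.1643]
contact_force: [-0.5, -0.6, -1.9]
grasp_force: 38.8
```

```bash
python3 -m creep '[[[0,0,-0.001],0],[[0,0,-0.002],0],[[0,0,-0.002],0]]' | egrep 'eef|force'
python3 -m creep '[[[0,0,-0.001],0],[[0,0,-0.002],0],[[0,0,-0.002],0]]' | egrep 'eef|force'
python3 net.py | egrep 'G|wrist|blue'; python3 fit.py | tail -2
```

```text
eef_pos: [0.6091, -0.1914, 0.1623]
contact_force: [0.2, 0.5, -1.2]
grasp_force: 38.8
eef_pos: [0.609, -0.1914, 0.1603]
contact_force: [0.0, 0.4, -2.1]
grasp_force: 38.8
G [ 0.6044 -0.1919  0.1784] zt [ 0.246  0.029 -0.969]
side blue_key 0.52 [ 0.6087 -0.2806  0.1391] [ 0.0043 -0.0887 -0.0393]
scene blue_key 0.96 [ 0.6137 -0.2928  0.1332] [ 0.0093 -0.1009 -0.0452]
scene blue_key 0.65 [ 0.5932 -0.1959  0.1659] [-0.0112 -0.004  -0.0125]
wrist red_key_bow 0.9 [ 0.5932 -0.195   0.1829] [-0.0112 -0.0031  0.0045]
wrist red_key_bit 0.8 [ 0.5929 -0.1933  0.1785] [-0.0115 -0.0014  0.0001]
wrist red_key 0.84 [ 0.5971 -0.1945  0.1787] [-0.0073 -0.0026  0.0003]
wrist blue_key 0.75 [ 0.6115 -0.2882  0.1478] [ 0.0071 -0.0963 -0.0306]
G [ 0.6046 -0.192   0.1787] yaw 10.5 force [-0.4742765  -0.10582118 -1.65972723] dx,dz(mm),lean to front(deg) [-3.  -9.5 -4.6] [np.float64(0.82)]
G [ 0.6046 -0.1919  0.1787] yaw 10.5 force [ 0.35562819  0.08361859 -1.98696298] dx,dz(mm),lean to front(deg) [-10.2  -5.2  18.3] [np.float64(0.1), np.float64(0.68)]
```

```bash
python3 -m creep '[[[0,0,-0.001],0],[[0,0,-0.002],0],[[0,0,-0.002],0]]' | egrep 'eef|force'
python3 -m creep '[[[0,0,-0.001],0],[[0,0,-0.002],0],[[0,0,-0.002],0]]' | egrep 'eef|force'
python3 -m creep '[[[0,0,-0.001],0],[[0,0,-0.002],0],[[0,0,-0.002],0]]' | egrep 'eef|force'
python3 - <<'E'
from h import *
s=readout.get_state();G=np.array(s['eef_pos'])-.0187*R.from_rotvec(s['tcp_rot']).as_matrix()[:,2];out=[]
for k in ['wrist','scene','side']:
  c=cam(k);im=c['pixels'][:,:,::-1]
  u=proj(c,G-[0,0,.02])[0].astype(int);w,h=(85,130) if k=='wrist' else (32,50)
  x=max(u[0]-w,0);y=max(u[1]-h,0);print(k,x,y);out.append(cv2.resize(im[y:y+2*h,x:x+2*w],(266,410),interpolation=cv2.INTER_CUBIC))
  np.save('l_'+k,c['W']);cv2.imwrite('pics/raw_%s.png'%k,im)
cv2.imwrite('pics/z3.png',np.hstack(out))
E
```

```text
eef_pos: [0.6097, -0.1915, 0.1596]
contact_force: [-2.9, 0.8, 7.4]
grasp_force: 39.8
eef_pos: [0.6108, -0.1915, 0.1593]
contact_force: [-5.2, 1.8, 16.4]
grasp_force: 41.0
eef_pos: [0.6125, -0.1915, 0.1589]
contact_force: [-5.6, 3.4, 23.0]
grasp_force: 42.0
wrist 194 118
scene 372 155
side 222 122
```

View pics/z3.png

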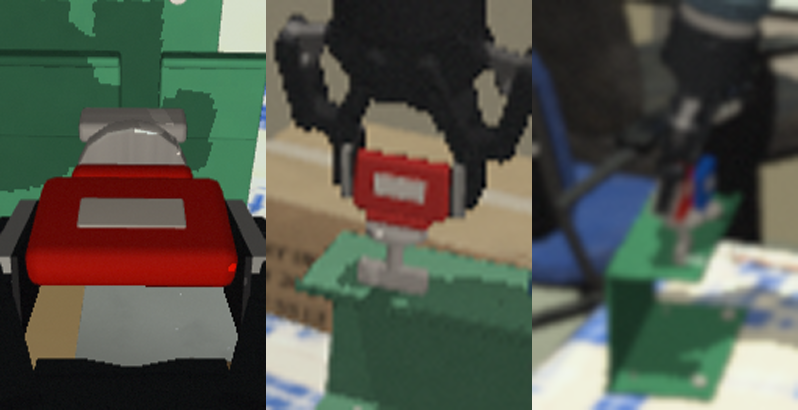

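The bit stands on the plate, touching at TCP z ≈ 0.160, and the key still leans a little towards the front. I fit the key pose using this contact, then the bit edge at wrist crop (133,109) and the red silhouette.

Run:
```python
from h import *
from scipy.optimize import differential_evolution
W=np.load('l_wrist.npy');K=np.array([[319.885,0,277.478],[0,319.885,204.665],[0,0,1]])
D=[]
for k in ['wrist','scene','side']:
    c=dict(pixels=cv2.imread('pics/raw_%s.png'%k)[:,:,::-1],W=np.load('l_%s.npy'%k),camera_matrix=cam(k)['camera_matrix'])
    D.append((k,c))
for r in (106,109,112): print('bit edge',ray(W,K,(194+133/1.565,118+r/1.577),.115).round(4))
for r in (137,140,143): print('bit lower edge @ .12',ray(W,K,(194+133/1.565,118+r/1.577),.129).round(4))
s=readout.get_state();M=R.from_rotvec(s['tcp_rot']).as_matrix();G=np.array(s['eef_pos'])-.0187*M[:,2];yaw=10.5;print('G',G)
u=R.from_euler('z',yaw,degrees=True).as_matrix()
masks=[local(c,redmask(c),box-[0,0,.029]+G,14 if k!='wrist' else 40) for k,c in D]
print('red bbox',[ (np.argwhere(m).min(0),np.argwhere(m).max(0)) for m in masks])
bx=np.array([[x,y,z] for x in(-.004,.004) for y in(-.019,.019) for z in(-.032,-.018)])
def pose(v):
    N=tilt(0,yaw,v[1]);o=G+u@[v[0]/1e3,0,0];b=(bx-[0,0,.029])@N.T;o[2]=.115-b[:,2].min();return N,o
for j in range(0,25,4):
    r=differential_evolution(lambda v:-iou(D[0][1],masks[0],(box-[0,0,.029])@(p:=pose([v[0],j]))[0].T+p[1]),[(-12,12)],seed=1,maxiter=20)
    N,o=pose([r.x[0],j]);P=proj(D[0][1],(bx-[0,0,.029])@N.T+o)
    print(j,r.x.round(1),'dz',((o-G)[2]*1e3).round(1),round(-r.fun,3),[round(iou(D[i][1],masks[i],(box-[0,0,.029])@N.T+o),2) for i in(1,2)],'bit px',P.min(0).round(0),P.max(0).round(0))
```

```text
bit edge [ 0.5947 -0.1952  0.115 ]
bit edge [ 0.5959 -0.195   0.115 ]
bit edge [ 0.5971 -0.1947  0.115 ]
bit lower edge @ .12 [ 0.5996 -0.1941  0.129 ]
bit lower edge @ .12 [ 0.6007 -0.1938  0.129 ]
bit lower edge @ .12 [ 0.6019 -0.1936  0.129 ]
G [ 0.60769176 -0.19202521  0.17695143]
red bbox [(array([222, 210]), array([299, 345])), (array([191, 393]), array([210, 416])), (array([170, 257]), array([174, 259]))]
0 [-10.5] dz -1.0 0.762 [np.float64(0.58), np.float64(0.11)] bit px [245. 183.] [316. 208.]
4 [-9.3] dz -0.8 0.753 [np.float64(0.57), np.float64(0.11)] bit px [245. 192.] [315. 216.]
8 [-8.7] dz -1.0 0.746 [np.float64(0.56), np.float64(0.12)] bit px [245. 199.] [315. 222.]
12 [-7.6] dz -1.5 0.728 [np.float64(0.57), np.float64(0.11)] bit px [246. 207.] [314. 229.]
16 [-5.3] dz -2.2 0.684 [np.float64(0.54), np.float64(0.04)] bit px [246. 216.] [314. 237.]
20 [-3.5] dz -3.3 0.636 [np.float64(0.56), np.float64(0.0)] bit px [247. 224.] [313. 244.]
24 [-0.3] dz -4.6 0.609 [np.float64(0.54), np.float64(0.0)] bit px [247. 234.] [312. 253.]
```

```bash
python3 -m creep '[[[0,0,0.01],0],[[0,0,0.025],0],[[-0.02,-0.003,0.035],0],[[-0.05,-0.009,0.035],0],[[-0.06,-0.011,0.03],0],[[-0.06,-0.011,0.01],0],[[-0.06,-0.011,0.01],0],[[-0.06,-0.011,0.01],0]]'
python3 - <<'E'
from h import *
W=np.load('l_wrist.npy');K=np.array([[319.885,0,277.478],[0,319.885,204.665],[0,0,1]])
f=lambda x,y,z=.115:ray(W,K,(194+x/1.565,118+y/1.577),z)
u=R.from_euler('z',10.6,degrees=True).as_matrix()
a=np.array([.6004,-.1927,.115])
for x,y in((121,85),(160,85),(121,100),(160,100),(133,109)): print((u.T@(f(x,y)-a)*1e3).round(1))
E
```

```text
t: 26.88
eef_pos: [0.5485, -0.202, 0.1637]
tcp_rot: [-0.268, 2.88, 0.01]
contact_force: [0.4, 0.4, -1.3]
grip_width: 0.0511
grasp_force: 39.3
[-14.3  -5.7  -0. ]
[-14.4   8.3  -0. ]
[-8.4 -5.8 -0. ]
[-8.5  8.4 -0. ]
[-4.8 -1.4 -0. ]
```

```bash
python3 -m creep '[[[0,0.0013,-0.014],0],[[0,0.0013,-0.028],0],[[0,0.0013,-0.028],0],[[0,0.0013,-0.028],0]]'
python3 fit.py | sed -n 2p
```

```text
t: 27.22
eef_pos: [0.5495, -0.2009, 0.1367]
tcp_rot: [-0.269, 2.879, 0.009]
contact_force: [-0.6, 0.4, -0.4]
grip_width: 0.0517
grasp_force: 39.4
G [ 0.5455 -0.202   0.1558] yaw 10.5 force [-0.81849812 -0.28490361 -0.55439096] dx,dz(mm),lean to front(deg) [-4.3 -8.1 -5.8] [np.float64(0.81)]
```

```bash
python3 -m creep '[[[0.0147,0.0028,-0.001],0],[[0.0245,0.0046,-0.001],0],[[0.0275,0.005,-0.001],0],[[0.0305,0.0056,-0.001],0],[[0.0335,0.0062,-0.001],0],[[0.0365,0.0068,-0.001],0],[[0.0365,0.0068,-0.001],0]]'
python3 -m creep '[[[0.004,0.0007,0],0],[[0.008,0.0015,0],0],[[0.012,0.0022,0],0],[[0.012,0.0022,0],0]]'
```

```text
t: 28.1
eef_pos: [0.5861, -0.1942, 0.1356]
tcp_rot: [-0.269, 2.878, 0.009]
contact_force: [0.0, -0.4, -2.1]
grip_width: 0.0517
grasp_force: 39.4
t: 28.43
eef_pos: [0.5988, -0.1917, 0.1357]
tcp_rot: [-0.27, 2.877, 0.009]
contact_force: [-0.7, 0.8, -2.1]
grip_width: 0.0515
grasp_force: 39.4
```

```bash
python3 -m creep '[[[0.004,0.0007,0],0],[[0.008,0.0015,0],0],[[0.012,0.0022,0],0],[[0.0145,0.0027,0],0],[[0.0145,0.0027,0],0],[[0.0145,0.0027,0],0]]'
python3 -m creep '[[[0,0,-0.002],0],[[0,0,-0.004],0],[[0,0,-0.006],0],[[0,0,-0.006],0]]'
```

```text
t: 28.93
eef_pos: [0.6123, -0.1893, 0.1355]
tcp_rot: [-0.269, 2.878, 0.009]
contact_force: [-0.2, 0.3, -1.6]
grip_width: 0.0514
grasp_force: 39.4
t: 29.27
eef_pos: [0.6117, -0.1894, 0.1289]
tcp_rot: [-0.268, 2.879, 0.009]
contact_force: [-0.4, 0.5, -0.7]
grip_width: 0.0514
grasp_force: 39.4
```

Nothing has been touched and the neck is in the notch. I lower further until the collar meets the plate.

```bash
python3 -m creep '[[[0,0,-0.001],0],[[0,0,-0.002],0],[[0,0,-0.002],0]]'|egrep 'eef|force'
python3 -m creep '[[[0,0,-0.001],0],[[0,0,-0.0015],0],[[0,0,-0.0015],0]]'|egrep 'eef|force'
python3 net.py | egrep 'wrist|G'
```

```text
eef_pos: [0.6122, -0.1894, 0.1275]
contact_force: [-0.0, -0.4, -0.9]
grasp_force: 39.5
eef_pos: [0.6124, -0.1895, 0.1272]
contact_force: [-5.4, 0.9, 8.9]
grasp_force: 40.7
G [ 0.6077 -0.1901  0.1453] zt [ 0.248  0.029 -0.968]
wrist red_key_bow 0.72 [ 0.5937 -0.1961  0.1516] [-0.014  -0.006   0.0063]
wrist red_key_bit 0.97 [ 0.5946 -0.1939  0.146 ] [-0.0131 -0.0038  0.0007]
wrist red_key 0.76 [ 0.5984 -0.195   0.1457] [-0.0093 -0.0049  0.0004]
wrist red_key 0.18 [ 0.6008 -0.245   0.1181] [-0.0069 -0.0549 -0.0272]
wrist blue_key 0.58 [ 0.6099 -0.2855  0.1375] [ 0.0022 -0.0954 -0.0078]
wrist blue_key 0.29 [ 0.5936 -0.1915  0.1478] [-0.0141 -0.0014  0.0025]
```

```bash
python3 -m creep '[[[0,0,0.001],0],[[0,0,0.001],0]]' - 20 |egrep 'force'
python3 -m creep '[[[0,0,0],0],[[0,0,0],0],[[0,0,0],0],[[0,0,0],0],[[0,0,0],0]]' 0.08
python3 -m creep '[[[0,0,0.02],0],[[0,0,0.06],0],[[0,0,0.1],0],[[-0.03,0,0.14],0],[[-0.06,0,0.16],0],[[-0.06,0,0.16],0],[[-0.06,0,0.16],0]]'
python3 - <<'E'
from h import *
from scipy.optimize import differential_evolution
c=cam('wrist');save(c,'end.png')
for q in ['red_key_bow','red_key','blue_key']: print(q,*find(c,'wrist',q))
m=redmask(c);seat=np.array([.6004,-.1927,.115]);u=R.from_euler('z',10.6,degrees=True).as_matrix()
m=local(c,m,box+seat,25);print(m.sum(),seat)
def f(v):
    Q=R.from_euler('ZYX',[v[3],v[4],v[5]],degrees=True).as_matrix();return -iou(c,m,box@Q.T+seat+u@np.array(v[:3])/1e3)
for lim in ([(-12,12),(-12,12),(-.1,.1),(0,22),(-.1,.1),(-.1,.1)],[(-12,12),(-12,12),(-.1,.1),(0,22),(-30,30),(-20,20)]):
    r=differential_evolution(f,lim,seed=1,maxiter=60);print(r.x.round(1),r.fun.round(3))
for k in('side','scene'):
    d=cam(k);
    for q in ['red_key_bow','red_key','blue_key','small_carton','marker','stapler']: print(k,q,*find(d,k,q)[:1])
E
```

```text
contact_force: [0.3, -0.3, -1.7]
grasp_force: 39.5
t: 31.1
eef_pos: [0.6123, -0.1894, 0.127]
tcp_rot: [-0.269, 2.878, 0.009]
contact_force: [0.9, 1.2, -0.1]
grip_width: 0.08
grasp_force: 0.0
t: 31.68
eef_pos: [0.5519, -0.1903, 0.2893]
tcp_rot: [-0.266, 2.874, 0.008]
contact_force: [1.0, 0.6, -0.2]
grip_width: 0.0801
grasp_force: 0.0
red_key_bow (0.78, array([0.6443, 0.0533, 0.0195])) (0.73, array([ 0.5942, -0.1959,  0.1501]))
red_key (0.7, array([0.6478, 0.0527, 0.0242])) (0.62, array([ 0.5944, -0.1964,  0.1463]))
blue_key (0.6, array([ 0.609 , -0.2886,  0.1458]))
1249 [ 0.6004 -0.1927  0.115 ]
[-2.2 -0.3  0.  13.6 -0.1 -0. ] -0.754
[-1.2 -2.  -0.   8.4 -2.9 -5.4] -0.781
side red_key_bow (0.59, array([ 0.5884, -0.1804,  0.132 ]))
side red_key (0.57, array([ 0.5918, -0.1766,  0.1367]))
side blue_key
side small_carton (0.86, array([0.3663, 0.2637, 0.041 ]))
side marker (0.69, array([0.4237, 0.0174, 0.0117]))
side stapler (0.78, array([ 0.3881, -0.2143,  0.0413]))
scene red_key_bow (0.91, array([ 0.5935, -0.1965,  0.1327]))
scene red_key (0.84, array([0.6413, 0.0493, 0.0219]))
scene blue_key (0.58, array([ 0.6141, -0.2947,  0.1347]))
scene small_carton (0.62, array([ 0.5955, -0.1935,  0.1324]))
scene marker
scene stapler (0.74, array([ 0.3885, -0.2815,  0.0378]))
```

```bash
python3 -c "
from h import *
print(workorder.job_done())"
```

```text
the job is handed in; nothing more can be done
None
```

The job is handed in and no verdict came back. The red key was turned to the red-mark click, drawn out and hung in the large rack's free fork, measuring about 2 mm from the seat and upright; the wheel was not rechecked after the draw, and early on a joint-limit hit left the tool about 14° tilted, with no contact felt.

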